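# Take a sprayed swing arm off the free paint turntable and pin it into its bracket

## Task

The sprayed camera swing arm is dry: lift it off the freely spinning paint turntable without setting the turntable whirling or touching the doll-house chair on it, whose paint is still wet. Slide the arm's round eye fully home between the two ears of the black bracket in the vice, then take the knobbed pin from the wooden block and thread it down through both ears and the eye until its knob sits on the upper ear. Let go of everything, and leave the paint pot and the nozzle tin standing where they are.

Things in the scene. Friction and masses are not known exactly. Their poses are not given: they have to be found in the camera images.
- turntable_axis (a point): centre of the top face of the paint turntable's round wooden platter (230 mm across; this face is 34 mm above the board), spinning freely on a low steel foot. On it two white saddles, 34 mm to each side of the middle of the arm's bar, carry the arm: each 10 mm long, 12 mm high under the bar, with a lip 4 mm higher on each side, 21 mm apart. The chair stands on the other half.
- platter (a joint): turn of the platter about its upright axis, rad, counter-clockwise from above; 0 at the start, no end stops, almost no friction
- swing_mid (a point): middle of the grey swing arm's bar, half-way up; grasp point. Flat bar 18 mm wide, 10 mm thick, lying in the saddles, underside 12 mm above the platter; this point is some 44 mm off the axis. Own +x runs along the bar to the round eye, z up; at the -x end is a camera plate 28 x 32 mm, centre 58 mm from this point, with a stud up to 17 mm above it. 40 to 70 g, balances some 10 mm towards the plate.
- swing_eye (a point): centre of the upright 10.5 mm hole in the swing arm's round eye (28 mm across, 10 mm thick), half-way up, 55 mm from swing_mid; axes as swing_mid
- bracket_hole (a point): centre of the hole at the top of the upper ear of the black bracket clamped in the blue vice (fixed). Own +x: the way the eye slides in (mouth towards the robot), z up. Below this point: upper ear 8 mm thick, 15 mm radius about the hole; gap 13.5 mm; lower ear 8 mm. 10.5 mm holes in line through both. The back of the gap is hollowed: an eye pushed against it centres within 1 mm of the holes.
- bracket_ledge (a point): top face of the bracket's ledge, on its centre line, 55 mm in front of the hole (own -x) and 21.5 mm below bracket_hole. The lower ear runs on forward as this straight level ledge, 12 mm wide, 8 mm thick, to 87 mm in front of the hole; the arm can be set down on it ahead of the upper ear and slid in. Free space beside and below it. A row of boxes 225 mm high stands behind the work from x = 0.63 m.
- pin_knob (a point): centre of the knurled knob (16 mm across, 26 mm high) of the steel pin; grasp point; z up along the pin. The shank below is 8 mm across, 36 mm long, its last 6 mm tapering to 4 mm. The pin stands upright in the middle hole of a wooden block (70 x 44 x 38 mm), the knob's underside on the block's top. With the pin home this point is 13 mm above bracket_hole.
- chair_mid (a point): middle of the wooden doll-house chair (36 x 36 mm, 50 mm high) standing on the platter, about 65 mm from its axis on the side away from the swing arm; its paint is wet
- pot: bystander: paint pot with a white lid, 36 mm across, 42 mm high, on the board between the turntable and the vice, nearer the robot; origin at the centre of its underside
- tin: bystander: round grey nozzle tin, 43 mm across, 21 mm high, on the board in front of the vice; origin at the centre of its underside
Things that resemble listed ones, but are neither listed nor needed, are in the scene too. Leave any purple look-alike of the part that bears chair_mid alone.

How it is judged:
By the outcome, as a careful person would: the job done as asked, in the order asked, and still so for the second after the job is handed in, with the robot touching nothing.
It also fails if it takes over 54 s, if anything falls off the work surface, if the arm or the gripper's body presses on something with over 40 N, if the wrist force passes 120 N, or if a joint passes its speed limit or range.

## Robot

A 6-joint arm with a two-finger parallel gripper is mounted at the origin on a cart in front of the work surface, level with it; the furniture and walls round the work are solid. World frame = base frame: x ahead of the robot, y to its left, z up, the work surface at z = 0. Lengths are in m, angles in degrees, forces in N, time in s.
With the tool pointing down it reaches from about 0.35 to 0.875 m from the base axis. Payload 4.2 kg.
Tool frame: the origin (TCP) lies midway between the tips of the shut fingers; the grasp point (between the pads) lies 19 mm behind it; z points along the fingers, y is the line along which they close (so a half turn about z gives the same grasp; the last joint's range is limited). The gripper opens to 87 mm and grips with 3 to 60 N. Pads are 19 mm wide; open, the fingers measure 117 mm over their backs; the gripper's body (75 mm by 190 mm) begins 51 mm behind the grasp point.
Start: joints at [-51.704, 22.042, 0.453, 0, -68.411, -14.817], TCP at [0.249, -0.573, 0.223] pointing down, gripper open.
Joint ranges: [-179.83, 179.83], [-69.29, 118.12], [-61.27, 80.66], [-181.25, 117.63], [-171.15, -9.14], [-177.46, 177.46]. Speed limits (degrees/s): [159.86, 159.86, 180, 180, 180, 180].

## Interface

Orientations are given as a 3x3 rotation matrix whose columns are the frame's x, y, z axes.
In Python, from station import sense, capture, camera_params, finish_job gives the robot as it stands.
- The arm moves only by the tool drive_tool, never from a script. Its argument "rows" is a list of rows, each an object of numbers: "tx", "ty", "tz": the shift along the tool's x, y, z in cm; "ax", "ay", "az": the turn, a rotation vector about the tool's x, y, z in rad; "claw": the finger opening in cm, from 0 to 8.7. In form: [{"tx": .., "ty": .., "tz": .., "ax": .., "ay": .., "az": .., "claw": ..}, ...]. A call has 1 to 10 rows; each row shifts and turns the commanded pose from where the row before left it, along the tool's axes as they then stand; what a row does not reach is not made up. A row lasts 1/12 s, in which the tool goes at most 41.7 mm and 7.16 degrees, less where a joint would pass 70% of its speed; a pose out of reach is approached as far as the arm can. A call with a gripper value outside its range is refused whole. The fingers move at their own pace and stop on an object; the grip force is fixed at half the most. Time passes only in rows, so rows that do not move let the fingers close. It gives the time, the measured TCP pose, the force, the opening and the grip force at its end, in the units of the state.
- sense(): the state, without advancing time (a new reading comes with each control period).
- capture(name): name is "scene" or "top"; returns (picture, depth): 480x640x3 uint8, red, green, blue; 480x640 float32, m along the optical axis (not along the pixel's ray), 0 where there is no reading.
- camera_params(name): a dict with "intrinsics" (3x3 intrinsics, pixels), "R" (3x3) and "t" (3): a world point X has camera coordinates R X + t. Camera axes: x right, y down, z forward; pixel columns grow to the right and rows downward; lengths in m; the calibration is good to about 2 mm. A picture is of the moment at which its call begins. camera_params takes no time and is no camera call.
- finish_job(): hands the job in; it is judged then, once.
The state is a dict: "time_s": time; "joints": joint angles; "joint_velocities": joint speeds; "effort": joint torques, N m; "tcp_pos": TCP position; "ee_rot": TCP orientation; "wrist_force": force on the tool from outside, world axes, zero at the start; "moment": the same for the moment, N m; "gripper_width": opening from 0.0 (shut) to 1.0 (fully open); "gripper_force": force on a finger pad.
Only numpy, scipy, OpenCV 4.12 (cv2) and the standard library are available. Lean on these libraries where they do the work, as an engineer would, in place of code of your own. Each camera call takes 0.05 s, during which the arm holds its last target. There are 200 camera calls.

## Working session

There is one attempt and no reset: what is moved stays moved. The work goes in short steps, Python scripts to look and compute and a tool call to move; the robot and the scene stay as the last step left them, time stands still between calls to the robot, and variables do not carry over. Pictures are saved under pics/ and viewed, at most 10 in all, crops included, and the job is handed in when it is done.

Besides the shell and the picture viewer there is one more tool, called after ">>>" as name([rows], argument=value, ...), one row to a line, values as JSON. drive_tool: Moves the arm, as the interface text tells. Its arguments: {"type":"object","properties":{"rows":{"type":"array"}},"required":["rows"]}

```bash
mkdir -p pics; ls; cat > h.py <<'E'
import numpy as np, cv2
from station import sense,capture,camera_params
def cam(n):
    p=camera_params(n); return np.array(p["intrinsics"]),np.array(p["R"]),np.array(p["t"])
def cloud(n,depth):
    K,R,t=cam(n); v,u=np.mgrid[0:480,0:640]
    c=np.stack([(u-K[0,2])/K[0,0]*depth,(v-K[1,2])/K[1,1]*depth,depth],-1)
    return (c-t)@R
def ray(n,u,v,z):
    K,R,t=cam(n); o=-R.T@t; d=R.T@np.linalg.inv(K)@np.array([u,v,1.])
    return o+d*(z-o[2])/d[2]
def proj(n,X):
    K,R,t=cam(n); c=K@(R@np.array(X)+t); return c[:2]/c[2]
def save(n,tag):
    p,d=capture(n); cv2.imwrite(f"pics/{tag}.png",p[:,:,::-1]); np.savez(f"{tag}.npz",p=p,d=d); return p,d
E
python3 - <<'E'
from h import *
for n in("scene","top"):
    save(n,n+"0"); K,R,t=cam(n); print(n,K.round(1).tolist(),(-R.T@t).round(3),R.round(3).tolist())
s=sense(); print(s["time_s"],s["tcp_pos"],np.round(s["ee_rot"],3).tolist(),s["gripper_width"])
E
```

```text
pics
scene [[619.2, 0.0, 315.0], [0.0, 619.2, 242.3], [0.0, 0.0, 1.0]] [-0.345 -0.546  0.824] [[0.557, -0.83, -0.012], [-0.504, -0.326, -0.8], [0.66, 0.452, -0.6]]
top [[488.0, 0.0, 319.3], [0.0, 488.0, 237.9], [0.0, 0.0, 1.0]] [ 0.231 -0.008  1.03 ] [[-0.144, -0.99, -0.008], [-0.96, 0.141, -0.24], [0.238, -0.027, -0.971]]
0.1 [ 0.24880576 -0.57274977  0.22158057] [[-0.917, -0.398, -0.001], [-0.398, 0.917, 0.002], [0.0, 0.002, -1.0]] 1.0016215412835514
```

View pics/scene0.png

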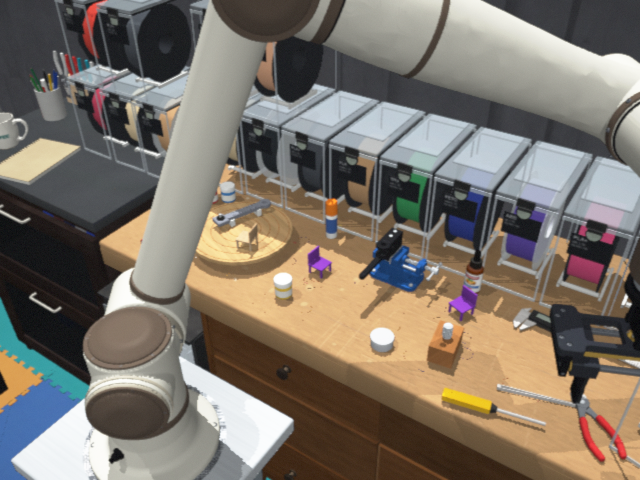

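View pics/top0.png

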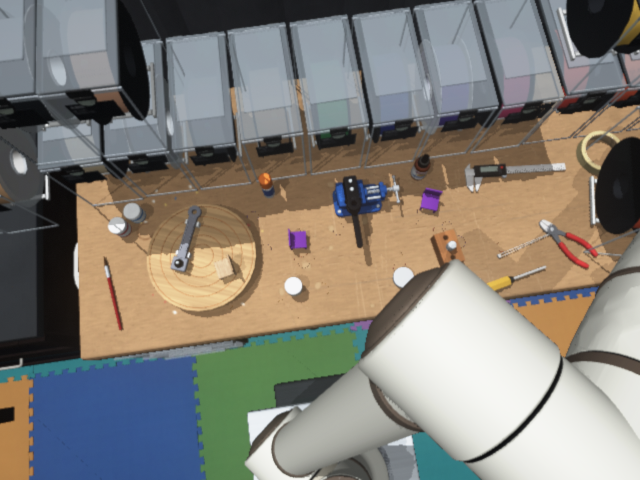

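The scene shows the grey arm on the platter (about (245,212)), wet chair (247,237), bracket in vice (390,255), pin (447,330). In top these are at (187,240), (225,268), (355,210) and (452,245). The purple chairs at (298,240) and (430,200) in top are decoys. Next: close crops.

```bash
python3 - <<'E'
from h import *
p=np.load("top0.npz")["p"]; q=np.load("scene0.npz")["p"]
a=cv2.resize(p[190:310,140:270],None,fx=3,fy=3,interpolation=cv2.INTER_CUBIC)
b=cv2.resize(p[165:285,330:470],None,fx=3,fy=3,interpolation=cv2.INTER_CUBIC)
c=cv2.resize(q[190:270,190:300],None,fx=3,fy=3,interpolation=cv2.INTER_CUBIC)
d=cv2.resize(q[225:375,350:480],None,fx=2.3,fy=2.3,interpolation=cv2.INTER_CUBIC)
o=np.zeros((600,800,3),np.uint8)
def put(im,y,x):
    h=min(im.shape[0],600-y);w=min(im.shape[1],800-x);o[y:y+h,x:x+w]=im[:h,:w]
put(a,0,0);put(b,0,390);put(c,360,0);put(d,360,390)
cv2.imwrite("pics/crop1.png",o[:,:,::-1])
E
```

```text
(no output)
```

View pics/crop1.png

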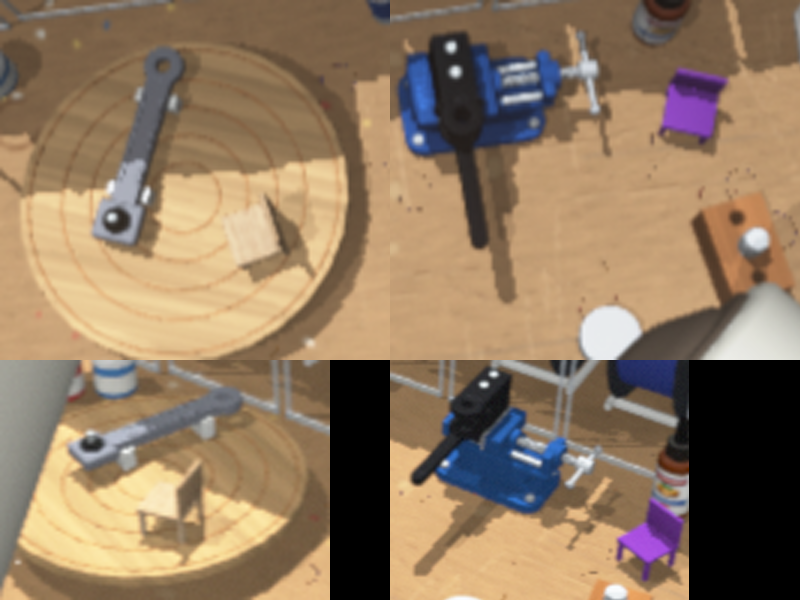

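The crop shows: arm eye at top-px (194,212), stud/plate at (179,263); bracket hole about (354,203), ledge tip about (360,247); knob top (452,245). The wet chair is the wooden one at (225,268); the purple chairs are decoys to leave alone.

```bash
python3 - <<'E'
from h import *
f=np.load("top0.npz");p=f["p"];d=f["d"];C=cloud("top",d)
g=np.load("scene0.npz");q=g["p"];S=cloud("scene",g["d"])
for nm,P in(("T",C),("S",S)):
  # platter top
  m=(abs(P[...,2]-.034)<.004)&(P[...,0]<.62)&(P[...,1]>.15)&(P[...,1]<.5)&(P[...,0]>.25)
  c=max(cv2.findContours(m.astype(np.uint8),0,1)[0],key=cv2.contourArea)[:,0]
  xy=np.array([ray("top" if nm=="T" else "scene",u,v,.034)[:2] for u,v in cv2.convexHull(c)[:,0]])
  print(nm,"platter",cv2.minEnclosingCircle(xy.astype(np.float32)),np.median(P[m][:,2]))
  # arm points
  base=(abs(P[...,0]-.43)<.12)&(abs(P[...,1]-.29)<.12)
  m=base&(P[...,2]>.049)&(P[...,2]<.063)
  print(" arm n",m.sum(),np.median(P[m],0).round(3),P[m].min(0).round(3),P[m].max(0).round(3))
  k=(abs(P[...,0]-.55)<.15)&(abs(P[...,1]+.02)<.1)&(P[...,2]>.05)&(P[...,2]<.2)
  v=(q if nm=="S" else p).max(-1)<60
  kk=k&v; print(" black n",kk.sum(),np.histogram(P[kk][:,2],np.arange(.05,.2,.005)))
for u,v in((194,212),(179,263),(199,209),(354,203),(360,244),(357,225),(452,245),(225,268),(293,286),(403,277),(350,185)):
  print((u,v),C[v,u].round(4))
for z in(.056,.068): print(ray("top",194.3,211.7,z),ray("top",179.3,262.7,z))
E
```

```text
T platter ((0.4744689464569092, 0.2140091210603714), 0.11493566632270813) 0.03395598611439529
 arm n 708 [0.48  0.238 0.056] [0.417 0.17  0.049] [0.55  0.273 0.063]
 black n 1304 (array([  2,   1,   6,   5,  61, 166,  14,  11,  28, 231,  36,   4,   6,
         5,   1,   3,  12,  51,  78,  62,  84,  64,  82,  65,  74,  52,
        35,  16,  18,  31]), array([0.05 , 0.055, 0.06 , 0.065, 0.07 , 0.075, 0.08 , 0.085, 0.09 ,
       0.095, 0.1  , 0.105, 0.11 , 0.115, 0.12 , 0.125, 0.13 , 0.135,
       0.14 , 0.145, 0.15 , 0.155, 0.16 , 0.165, 0.17 , 0.175, 0.18 ,
       0.185, 0.19 , 0.195, 0.2  ]))
S platter ((0.47064700722694397, 0.21432726085186005), 0.11603862047195435) 0.03292662151818826
 arm n 437 [0.477 0.239 0.055] [0.416 0.17  0.049] [0.55  0.275 0.063]
 black n 1821 (array([ 26,  20,  22,  23, 114, 135,  30,  24,  43, 177,  34,  24,  26,
        18,   8,  12,  11,  81, 125, 119, 129, 120, 127, 110, 106,  83,
        36,   3,   4,  31]), array([0.05 , 0.055, 0.06 , 0.065, 0.07 , 0.075, 0.08 , 0.085, 0.09 ,
       0.095, 0.1  , 0.105, 0.11 , 0.115, 0.12 , 0.125, 0.13 , 0.135,
       0.14 , 0.145, 0.15 , 0.155, 0.16 , 0.165, 0.17 , 0.175, 0.18 ,
       0.185, 0.19 , 0.195, 0.2  ]))
(194, 212) [0.5729 0.2218 0.0294]
(179, 263) [0.458  0.2526 0.0649]
(199, 209) [0.5691 0.205  0.055 ]
(354, 203) [ 0.5285 -0.1157  0.075 ]
(360, 244) [ 0.4413 -0.1137  0.0755]
(357, 225) [ 0.4806 -0.1139  0.0779]
(452, 245) [ 0.415  -0.2996  0.0623]
(225, 268) [0.4355 0.1627 0.0589]
(293, 286) [0.382  0.032  0.0411]
(403, 277) [ 0.3705 -0.1969  0.0209]
(350, 185) [ 0.5613 -0.1116  0.0948]
[0.56433125 0.21505171 0.056     ] [0.46056831 0.25431434 0.056     ]
[0.5602304  0.21230465 0.068     ] [0.45774537 0.25108373 0.068     ]
```

```bash
cat >> h.py <<'E'
def rect(n,p,z,x0,x1,y0,y1,s=.0004):
    # rectified plane view: row 0 at x1 (up=+x), col 0 at y1 (left=+y)
    K,R,t=cam(n); H=K@np.column_stack([R[:,0],R[:,1],R[:,2]*z+t])
    A=np.array([[0,-s,x1],[-s,0,y1],[0,0,1.]])
    return cv2.warpPerspective(p,H@A,(int((y1-y0)/s),int((x1-x0)/s)),flags=cv2.INTER_CUBIC|cv2.WARP_INVERSE_MAP)
E
python3 - <<'E'
from h import *
from scipy.optimize import least_squares
o=[]
for n in("top","scene"):
  f=np.load(n+"0.npz");p=f["p"];P=cloud(n,f["d"])
  near=(P[...,0]<.62)&(abs(P[...,1]+.115)<.04)&(p.max(-1)<75)
  m=near&(abs(P[...,2]-.076)<.004)&(P[...,0]<.5)&(P[...,0]>.40)
  X=P[m];print(n,"ledge",len(X),np.median(X[:,2]),np.polyfit(X[:,0],X[:,1],1),X[:,0].min())
  m=near&(abs(P[...,2]-.0975)<.0035); X=P[m];print(" top",len(X),np.median(X[:,2]),X.min(0),X.max(0),np.polyfit(X[:,0],X[:,1],1), "front rows", np.sort(X[:,0])[:5])
  hu=cv2.cvtColor(p,cv2.COLOR_RGB2HSV)
  m=(abs(P[...,2]-.056)<.004)&(abs(P[...,0]-.51)<.09)&(abs(P[...,1]-.24)<.06)&(hu[...,1]<90)
  lab=cv2.connectedComponentsWithStats(m.astype(np.uint8));i=1+np.argmax(lab[2][1:,4]);m=lab[1]==i
  X=P[m];r=cv2.minAreaRect(X[:,:2].astype(np.float32));print(" arm",len(X),np.median(X[:,2]),r,"mean",X.mean(0)); c=X[:,:2].mean(0);w=np.linalg.svd(X[:,:2]-c)[2][0];w*=np.sign(w[0]);s=(X[:,:2]-c)@w;print("  dir",w,np.degrees(np.arctan2(w[1],w[0])),"ends",s.min(),s.max(),c+w*s.max())
  m=(P[...,2]>.055)&(P[...,2]<.07)&(abs(P[...,0]-.415)<.02)&(abs(P[...,1]+.30)<.03)&(hu[...,1]<70)
  X=P[m];print(" knob",len(X),np.median(X,0),X.min(0),X.max(0))
  o.append(np.hstack([cv2.resize(rect(n,p,.0975,.49,.59,-.16,-.07),None,fx=1,fy=1),rect(n,p,.056,.41,.58,.18,.29)[:250],rect(n,p,.056,.41,.58,.18,.29)[175:425]]))
o=np.vstack(o);print(o.shape);cv2.imwrite("pics/rect.png",o[:,:,::-1])
E
```

```text
top ledge 151 0.07629030514149752 [ 0.00378008 -0.1141308 ] 0.4371980116091445
 top 354 0.09796502573171476 [ 0.50763176 -0.12717057  0.09419413] [ 0.57962757 -0.09860173  0.1009951 ] [-0.00429645 -0.11030624] front rows [0.50763176 0.50783375 0.50835909 0.5084594  0.50856036]
 arm 660 0.05593613580870531 ((0.5131833553314209, 0.23522645235061646), (0.03133627027273178, 0.14059966802597046), 69.52767944335938) mean [0.50786207 0.23657166 0.05583383]
  dir [ 0.93883906 -0.34435624] -20.1425034249682 ends -0.06481367765291486 0.07577325822375056 [0.57900096 0.21047866]
 knob 57 [ 0.41619406 -0.29858311  0.06294249] [ 0.40863008 -0.30786637  0.05538484] [ 0.42402791 -0.29093653  0.06870611]Traceback (most recent call last):
  File "<stdin>", line 16, in <module>
    return _nx.concatenate(arrs, 1, dtype=dtype, casting=casting)
           ~~~~~~~~~~~~~~~^^^^^^^^^^^^^^^^^^^^^^^^^^^^^^^^^^^^^^^
ValueError: all the input array dimensions except for the concatenation axis must match exactly, but along dimension 0, the array at index 0 has size 249 and the array at index 1 has size 250
```

```bash
python3 - <<'E'
from h import *
o=[]
for n in("top","scene"):
  f=np.load(n+"0.npz");p=f["p"];P=cloud(n,f["d"])
  a=rect(n,p,.0975,.4875,.59,-.16,-.07)[:250]; b=rect(n,p,.056,.41,.58,.18,.29)
  a=np.clip(a.astype(int)*2,0,255).astype(np.uint8)
  o.append(np.hstack([a,b[:250],b[174:424]]))
  near=(P[...,0]<.62)&(abs(P[...,1]+.115)<.04)&(p.max(-1)<75)
  m=near&(abs(P[...,2]-.076)<.004)&(P[...,0]<.5)&(P[...,0]>.40)
  X=P[m]
  if n=="scene":
    print(n,"ledge",len(X),np.median(X,0),np.polyfit(X[:,0],X[:,1],1),X[:,0].min())
    m=near&(abs(P[...,2]-.0975)<.0035); X=P[m];print(" top",len(X),np.median(X[:,2]),X.min(0),X.max(0))
    hu=cv2.cvtColor(p,cv2.COLOR_RGB2HSV)
    m=(P[...,2]>.055)&(P[...,2]<.07)&(abs(P[...,0]-.415)<.02)&(abs(P[...,1]+.30)<.03)&(hu[...,1]<70)
    X=P[m];print(" knob",len(X),np.median(X,0),X.min(0),X.max(0))
o=np.vstack(o);print(o.shape,b.shape);cv2.imwrite("pics/rect.png",o[:,:,::-1])
E
```

```text
scene ledge 128 [ 0.46676496 -0.1134895   0.0755121 ] [ 0.01696574 -0.12147226] 0.4338504776191945
 top 252 0.09711352462155429 [ 0.50620802 -0.12622361  0.09405533] [ 0.58075344 -0.09859966  0.10070883]
 knob 76 [ 0.41410249 -0.29957262  0.06165597] [ 0.40663177 -0.30753041  0.05514094] [ 0.42696148 -0.29199415  0.0648879 ]
(500, 772, 3) (424, 274, 3)
```

View pics/rect.png

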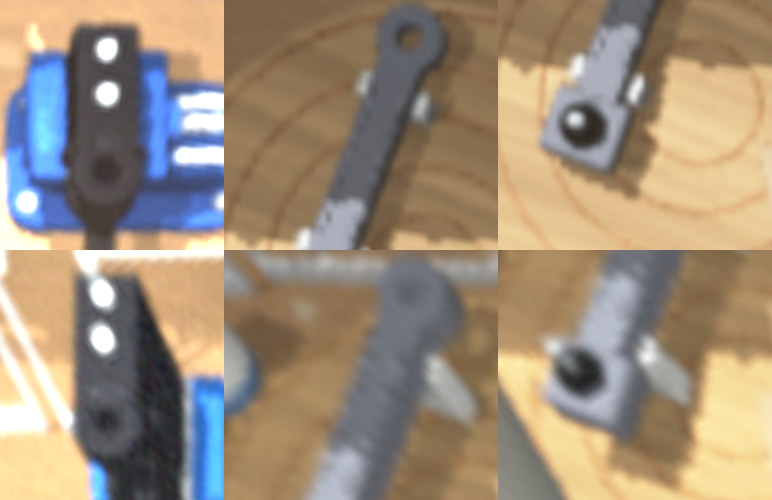

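Measured (m): eye (0.5645, 0.216), bar yaw −20.3°, so swing_mid (0.513, 0.235, 0.051). It lies 45 mm off the axis (0.4725, 0.214), which fits. Bracket hole is (0.5225, −0.112, 0.0975) and ledge z is 0.076, which also fits. Knob (0.415, −0.299). Start moving.

>>> drive_tool([
  {"az": 0.109, "claw": 4},
  {"az": 0.109, "claw": 4},
  {"az": 0.109, "claw": 4},
  {"az": 0.109, "claw": 4},
  {"az": 0.109, "claw": 4},
  {"az": 0.109, "claw": 4},
  {"az": 0.109, "claw": 4},
  {"ty": 2, "claw": 4},
  {"ty": 4, "claw": 4},
  {"ty": 4, "claw": 4},
])

```text
invalid input at $.rows[0]: expected keys tx, ty, tz, ax, ay, az, claw
```

>>> drive_tool([
  {"ty": 4, "claw": 4},
  {"ty": 4, "claw": 4},
  {"ty": 4, "claw": 4},
  {"ty": 4, "claw": 4},
  {"ty": 4, "claw": 4},
  {"ty": 4, "claw": 4},
  {"ty": 4, "claw": 4},
  {"ty": 4, "claw": 4},
  {"ty": 4, "claw": 4},
  {"ty": 4, "claw": 4},
])

```text
invalid input at $.rows[0]: expected keys tx, ty, tz, ax, ay, az, claw
```

>>> drive_tool([
  {"ty": 4, "tx": 0.6, "claw": 4},
  {"ty": 4, "tx": 0.6, "claw": 4},
  {"ty": 4, "tx": 0.6, "claw": 4},
  {"ty": 4, "tx": 0.6, "claw": 4},
  {"ty": 4, "tx": 0.5, "claw": 4},
  {"ty": 4, "tx": 0.4, "claw": 4},
  {"ty": 4, "claw": 4},
  {"ty": 4, "claw": 4},
  {"ty": 2, "claw": 4},
  {"ty": 1, "claw": 4},
])

```text
invalid input at $.rows[0]: expected keys tx, ty, tz, ax, ay, az, claw
```

```bash
cat >> h.py <<'E'
def goto(x,y,z=None,yaw=None):
    s=sense();R=np.array(s["ee_rot"]);p=np.array(s["tcp_pos"])
    d=R.T@(np.array([x,y,p[2] if z is None else z])-p)*100
    print("t",round(s["time_s"],2),"tcp",p.round(4),"yaw_y",round(np.degrees(np.arctan2(R[1,1],R[0,1])),2),"tilt z",R[:,2].round(4),"w",round(s["gripper_width"]*8.7,2),"F",np.round(s["wrist_force"],1),"move cm",d.round(2))
E
python3 -c "
from h import *
goto(.513,.2351,.1)"
```

```text
t 0.1 tcp [ 0.2488 -0.5727  0.2216] yaw_y 113.47 tilt z [-9.0e-04  1.8e-03 -1.0e+00] w 8.71 F [-0.3  0.6  0.1] move cm [-56.41  63.55  12.28]
```

All keys are required.

>>> drive_tool([
  {"tx": 0, "ty": 0, "tz": 0, "ax": 0, "ay": 0, "az": 0.109, "claw": 4},
  {"tx": 0, "ty": 0, "tz": 0, "ax": 0, "ay": 0, "az": 0.109, "claw": 4},
  {"tx": 0, "ty": 0, "tz": 0, "ax": 0, "ay": 0, "az": 0.109, "claw": 4},
  {"tx": 0, "ty": 0, "tz": 0, "ax": 0, "ay": 0, "az": 0.109, "claw": 4},
  {"tx": 0, "ty": 0, "tz": 0, "ax": 0, "ay": 0, "az": 0.109, "claw": 4},
  {"tx": 0, "ty": 0, "tz": 0, "ax": 0, "ay": 0, "az": 0.109, "claw": 4},
  {"tx": 0, "ty": 0, "tz": 0, "ax": 0, "ay": 0, "az": 0.109, "claw": 4},
  {"tx": 0, "ty": 2, "tz": 0, "ax": 0, "ay": 0, "az": 0, "claw": 4},
  {"tx": 0, "ty": 4, "tz": 0, "ax": 0, "ay": 0, "az": 0, "claw": 4},
  {"tx": 0, "ty": 4, "tz": 0, "ax": 0, "ay": 0, "az": 0, "claw": 4},
])

```text
time_s: 0.93
tcp_pos: [0.2832, -0.4786, 0.2212]
ee_rot: [[-0.937, 0.349, -0.001], [0.349, 0.937, 0.002], [0.002, 0.001, -1.0]]
wrist_force: [1.6, 0.1, 0.6]
gripper_width: 0.464
gripper_force: 0.0
```

>>> drive_tool([
  {"tx": 0, "ty": 4, "tz": 0, "ax": 0, "ay": 0, "az": 0, "claw": 4},
  {"tx": 0, "ty": 4, "tz": 0, "ax": 0, "ay": 0, "az": 0, "claw": 4},
  {"tx": 0, "ty": 4, "tz": 0, "ax": 0, "ay": 0, "az": 0, "claw": 4},
  {"tx": 0, "ty": 4, "tz": 0, "ax": 0, "ay": 0, "az": 0, "claw": 4},
  {"tx": 0, "ty": 4, "tz": 0, "ax": 0, "ay": 0, "az": 0, "claw": 4},
  {"tx": 0, "ty": 4, "tz": 0, "ax": 0, "ay": 0, "az": 0, "claw": 4},
  {"tx": 0, "ty": 4, "tz": 0, "ax": 0, "ay": 0, "az": 0, "claw": 4},
  {"tx": 0, "ty": 4, "tz": 0, "ax": 0, "ay": 0, "az": 0, "claw": 4},
  {"tx": 0, "ty": 4, "tz": 0, "ax": 0, "ay": 0, "az": 0, "claw": 4},
  {"tx": 0, "ty": 4, "tz": 0, "ax": 0, "ay": 0, "az": 0, "claw": 4},
])

```text
time_s: 1.77
tcp_pos: [0.4219, -0.1021, 0.2226]
ee_rot: [[-0.938, 0.346, 0.0], [0.346, 0.938, 0.0], [-0.0, 0.0, -1.0]]
wrist_force: [0.9, 0.3, -0.7]
gripper_width: 0.461
gripper_force: 0.0
```

>>> drive_tool([
  {"tx": 0.6, "ty": 4, "tz": 0, "ax": 0, "ay": 0, "az": 0, "claw": 4},
  {"tx": 0.6, "ty": 4, "tz": 0, "ax": 0, "ay": 0, "az": 0, "claw": 4},
  {"tx": 0.6, "ty": 4, "tz": 0, "ax": 0, "ay": 0, "az": 0, "claw": 4},
  {"tx": 0.6, "ty": 4, "tz": 0, "ax": 0, "ay": 0, "az": 0, "claw": 4},
  {"tx": 0.6, "ty": 4, "tz": 0, "ax": 0, "ay": 0, "az": 0, "claw": 4},
  {"tx": 0.3, "ty": 4, "tz": 0, "ax": 0, "ay": 0, "az": 0, "claw": 4},
  {"tx": 0, "ty": 4, "tz": 0, "ax": 0, "ay": 0, "az": 0, "claw": 4},
  {"tx": 0, "ty": 4, "tz": 0, "ax": 0, "ay": 0, "az": 0, "claw": 4},
  {"tx": 0, "ty": 2, "tz": 0, "ax": 0, "ay": 0, "az": 0, "claw": 4},
  {"tx": 0, "ty": 1, "tz": 0, "ax": 0, "ay": 0, "az": 0, "claw": 4},
])

```text
time_s: 2.6
tcp_pos: [0.5125, 0.2385, 0.2214]
ee_rot: [[-0.939, 0.344, -0.001], [0.344, 0.939, -0.001], [0.001, -0.001, -1.0]]
wrist_force: [-0.5, -0.3, 0.1]
gripper_width: 0.463
gripper_force: 0.0
```

```bash
python3 -c "
from h import *
goto(.513,.2351,.1)"
```

```text
t 2.6 tcp [0.5125 0.2385 0.2214] yaw_y 69.9 tilt z [-9.e-04 -6.e-04 -1.e+00] w 4.03 F [-0.5 -0.3  0.1] move cm [-0.17 -0.29 12.14]
```

>>> drive_tool([
  {"tx": -0.17, "ty": -0.3, "tz": 3, "ax": 0, "ay": 0, "az": 0, "claw": 4},
  {"tx": 0, "ty": 0, "tz": 4, "ax": 0, "ay": 0, "az": 0, "claw": 4},
  {"tx": 0, "ty": 0, "tz": 4, "ax": 0, "ay": 0, "az": 0, "claw": 4},
  {"tx": 0, "ty": 0, "tz": 3, "ax": 0, "ay": 0, "az": 0, "claw": 4},
  {"tx": 0, "ty": 0, "tz": 1.3, "ax": 0, "ay": 0, "az": 0, "claw": 4},
  {"tx": 0, "ty": 0, "tz": 0, "ax": 0, "ay": 0, "az": 0, "claw": 4},
])

```text
time_s: 3.1
tcp_pos: [0.5099, 0.2297, 0.0655]
ee_rot: [[-0.938, 0.347, -0.008], [0.347, 0.938, -0.006], [0.005, -0.008, -1.0]]
wrist_force: [-1.0, 0.5, -0.3]
gripper_width: 0.462
gripper_force: 0.0
```

```bash
python3 - <<'E'
from h import *
goto(.513,.2351,.039)
p,_=save("top","top1");q,_=save("scene","scene1")
o=np.hstack([rect("top",p,.056,.41,.6,.16,.31,.0005),rect("scene",q,.056,.41,.6,.16,.31,.0005)])
print(o.shape);cv2.imwrite("pics/r1.png",o[:,:,::-1])
E
```

```text
t 3.1 tcp [0.5099 0.2297 0.0655] yaw_y 69.68 tilt z [-0.0076 -0.0055 -1.    ] w 4.02 F [-1.   0.5 -0.3] move cm [-0.12  0.63  2.65]
(380, 600, 3)
```

View pics/r1.png

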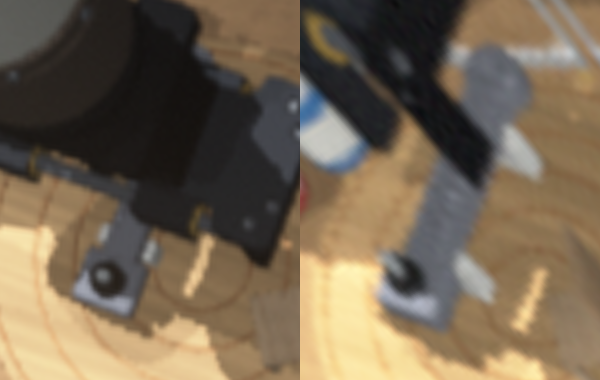

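The views show the fingers straddling the bar region, camera plate lower-left clear, arm unchanged in the saddles. The measured TCP is 5 mm off, so let it settle.

>>> drive_tool([
  {"tx": 0, "ty": 0, "tz": 0, "ax": 0, "ay": 0, "az": 0, "claw": 3.6},
  {"tx": 0, "ty": 0, "tz": 0, "ax": 0, "ay": 0, "az": 0, "claw": 3.6},
  {"tx": 0, "ty": 0, "tz": 0, "ax": 0, "ay": 0, "az": 0, "claw": 3.6},
])

```text
time_s: 3.45
tcp_pos: [0.5134, 0.2328, 0.0712]
ee_rot: [[-0.938, 0.346, 0.002], [0.346, 0.938, 0.002], [-0.002, 0.003, -1.0]]
wrist_force: [0.7, -0.3, -0.5]
gripper_width: 0.416
gripper_force: 0.0
```

```bash
python3 -c "
from h import *
goto(.513,.2351,.039)"
```

```text
t 3.45 tcp [0.5134 0.2328 0.0712] yaw_y 69.76 tilt z [ 0.0024  0.002  -1.    ] w 3.62 F [ 0.7 -0.3 -0.5] move cm [0.12 0.2  3.22]
```

>>> drive_tool([
  {"tx": 0.1, "ty": 0.2, "tz": 0, "ax": 0, "ay": 0, "az": 0, "claw": 3.6},
  {"tx": 0, "ty": 0, "tz": 0.6, "ax": 0, "ay": 0, "az": 0, "claw": 3.6},
  {"tx": 0, "ty": 0, "tz": 0.8, "ax": 0, "ay": 0, "az": 0, "claw": 3.6},
  {"tx": 0, "ty": 0, "tz": 0.8, "ax": 0, "ay": 0, "az": 0, "claw": 3.6},
  {"tx": 0, "ty": 0, "tz": 0.6, "ax": 0, "ay": 0, "az": 0, "claw": 3.6},
  {"tx": 0, "ty": 0, "tz": 0, "ax": 0, "ay": 0, "az": 0, "claw": 3.2},
  {"tx": 0, "ty": 0, "tz": 0, "ax": 0, "ay": 0, "az": 0, "claw": 3.2},
  {"tx": 0, "ty": 0, "tz": 0, "ax": 0, "ay": 0, "az": 0, "claw": 3.2},
  {"tx": 0, "ty": 0, "tz": 0, "ax": 0, "ay": 0, "az": 0, "claw": 3.0},
])

```text
time_s: 4.2
tcp_pos: [0.5127, 0.2347, 0.0418]
ee_rot: [[-0.938, 0.346, 0.001], [0.346, 0.938, 0.0], [-0.0, 0.001, -1.0]]
wrist_force: [0.8, -0.5, -0.2]
gripper_width: 0.361
gripper_force: 0.0
```

```bash
python3 -c "
from h import *
goto(.513,.2351,.039)
goto(.513,.2351,.039)"
```

```text
t 4.2 tcp [0.5127 0.2347 0.0418] yaw_y 69.77 tilt z [ 6.e-04  3.e-04 -1.e+00] w 3.14 F [ 0.8 -0.5 -0.2] move cm [-0.02  0.05  0.28]
t 4.2 tcp [0.5127 0.2347 0.0418] yaw_y 69.77 tilt z [ 6.e-04  3.e-04 -1.e+00] w 3.14 F [ 0.8 -0.5 -0.2] move cm [-0.02  0.05  0.28]
```

>>> drive_tool([
  {"tx": 0, "ty": 0.05, "tz": 0.2, "ax": 0, "ay": 0, "az": 0, "claw": 2.8},
  {"tx": 0, "ty": 0, "tz": 0, "ax": 0, "ay": 0, "az": 0, "claw": 2.5},
  {"tx": 0, "ty": 0, "tz": 0, "ax": 0, "ay": 0, "az": 0, "claw": 2.4},
  {"tx": 0, "ty": 0, "tz": 0, "ax": 0, "ay": 0, "az": 0, "claw": 2.3},
  {"tx": 0, "ty": 0, "tz": 0, "ax": 0, "ay": 0, "az": 0, "claw": 2.3},
])

```text
time_s: 4.62
tcp_pos: [0.5126, 0.235, 0.0397]
ee_rot: [[-0.938, 0.346, 0.0], [0.346, 0.938, 0.0], [-0.0, 0.0, -1.0]]
wrist_force: [-0.4, 0.3, -0.0]
gripper_width: 0.275
gripper_force: 0.0
```

```bash
python3 - <<'E'
from h import *
goto(.513,.2351,.039)
q,_=save("scene","scene2");p,_=save("top","top2")
K=1
b=cv2.resize(q[180:270,190:290],None,fx=4,fy=4,interpolation=cv2.INTER_CUBIC)
a=cv2.resize(p[190:290,140:240],None,fx=3.6,fy=3.6,interpolation=cv2.INTER_CUBIC)
o=np.hstack([b,a]);print(o.shape);cv2.imwrite("pics/r2.png",o[:,:,::-1])
E
```

```text
t 4.62 tcp [0.5126 0.235  0.0397] yaw_y 69.76 tilt z [ 2.e-04  2.e-04 -1.e+00] w 2.39 F [-0.4  0.3 -0. ] move cm [-0.03  0.02  0.07]
(360, 760, 3)
```

View pics/r2.png

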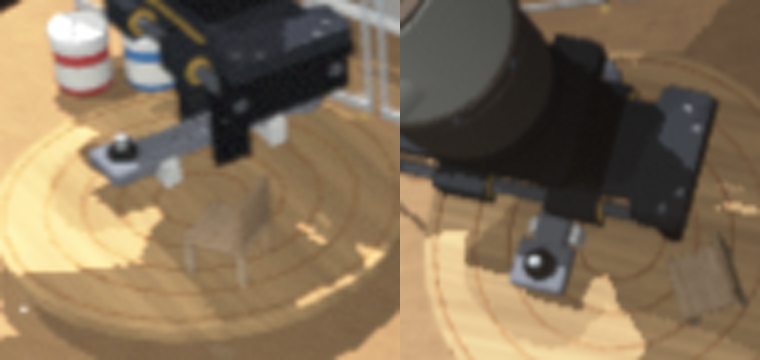

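The fingers straddle the bar between the saddles, with the wet chair clear. Close slowly.

>>> drive_tool([
  {"tx": 0, "ty": 0, "tz": 0, "ax": 0, "ay": 0, "az": 0, "claw": 2.2},
  {"tx": 0, "ty": 0, "tz": 0, "ax": 0, "ay": 0, "az": 0, "claw": 2.1},
  {"tx": 0, "ty": 0, "tz": 0, "ax": 0, "ay": 0, "az": 0, "claw": 2.05},
  {"tx": 0, "ty": 0, "tz": 0, "ax": 0, "ay": 0, "az": 0, "claw": 2.0},
  {"tx": 0, "ty": 0, "tz": 0, "ax": 0, "ay": 0, "az": 0, "claw": 1.95},
  {"tx": 0, "ty": 0, "tz": 0, "ax": 0, "ay": 0, "az": 0, "claw": 1.9},
  {"tx": 0, "ty": 0, "tz": 0, "ax": 0, "ay": 0, "az": 0, "claw": 1.85},
  {"tx": 0, "ty": 0, "tz": 0, "ax": 0, "ay": 0, "az": 0, "claw": 1.8},
  {"tx": 0, "ty": 0, "tz": 0, "ax": 0, "ay": 0, "az": 0, "claw": 1.7},
  {"tx": 0, "ty": 0, "tz": 0, "ax": 0, "ay": 0, "az": 0, "claw": 1.5},
])

```text
time_s: 5.55
tcp_pos: [0.5127, 0.2354, 0.0396]
ee_rot: [[-0.938, 0.346, 0.0], [0.346, 0.938, 0.001], [-0.0, 0.001, -1.0]]
wrist_force: [0.3, 1.7, -0.9]
gripper_width: 0.203
gripper_force: 30.0
```

>>> drive_tool([
  {"tx": 0, "ty": 0, "tz": 0, "ax": 0, "ay": 0, "az": 0, "claw": 1.0},
  {"tx": 0, "ty": 0, "tz": 0, "ax": 0, "ay": 0, "az": 0, "claw": 0.5},
  {"tx": 0, "ty": 0, "tz": 0, "ax": 0, "ay": 0, "az": 0, "claw": 0.5},
  {"tx": 0, "ty": 0, "tz": 0, "ax": 0, "ay": 0, "az": 0, "claw": 0.5},
])

```text
time_s: 5.88
tcp_pos: [0.5127, 0.2353, 0.0396]
ee_rot: [[-0.938, 0.346, 0.0], [0.346, 0.938, 0.0], [-0.0, 0.001, -1.0]]
wrist_force: [0.3, 1.8, -0.1]
gripper_width: 0.201
gripper_force: 30.0
```

>>> drive_tool([
  {"tx": 0, "ty": 0, "tz": -0.15, "ax": 0, "ay": 0, "az": 0, "claw": 0.5},
  {"tx": 0, "ty": 0, "tz": -0.25, "ax": 0, "ay": 0, "az": 0, "claw": 0.5},
  {"tx": 0, "ty": 0, "tz": -0.3, "ax": 0, "ay": 0, "az": 0, "claw": 0.5},
  {"tx": 0, "ty": 0, "tz": -0.5, "ax": 0, "ay": 0, "az": 0, "claw": 0.5},
  {"tx": 0, "ty": 0, "tz": -1, "ax": 0, "ay": 0, "az": 0, "claw": 0.5},
  {"tx": 0, "ty": 0, "tz": -2, "ax": 0, "ay": 0, "az": 0, "claw": 0.5},
  {"tx": 0, "ty": 0, "tz": -3, "ax": 0, "ay": 0, "az": 0, "claw": 0.5},
  {"tx": 0, "ty": 0, "tz": -3, "ax": 0, "ay": 0, "az": 0, "claw": 0.5},
  {"tx": 0, "ty": 0, "tz": -2, "ax": 0, "ay": 0, "az": 0, "claw": 0.5},
  {"tx": 0, "ty": 0, "tz": -1, "ax": 0, "ay": 0, "az": 0, "claw": 0.5},
])

```text
time_s: 6.72
tcp_pos: [0.5137, 0.2355, 0.1759]
ee_rot: [[-0.938, 0.345, 0.005], [0.345, 0.938, 0.003], [-0.004, 0.005, -1.0]]
wrist_force: [0.7, -0.4, -0.7]
gripper_width: 0.2
gripper_force: 30.0
```

```bash
python3 - <<'E'
from h import *
goto(.43,-.112,.17)
q,_=save("scene","scene3");p,_=save("top","top3")
b=cv2.resize(q[150:270,180:300],None,fx=3.3,fy=3.3,interpolation=cv2.INTER_CUBIC)
a=cv2.resize(p[190:310,140:260],None,fx=3.3,fy=3.3,interpolation=cv2.INTER_CUBIC)
o=np.hstack([b,a]);cv2.imwrite("pics/r3.png",o[:,:,::-1])
E
```

```text
t 6.72 tcp [0.5137 0.2355 0.1759] yaw_y 69.79 tilt z [ 0.0051  0.0032 -1.    ] w 1.74 F [ 0.7 -0.4 -0.7] move cm [ -4.14 -35.5    0.44]
```

View pics/r3.png

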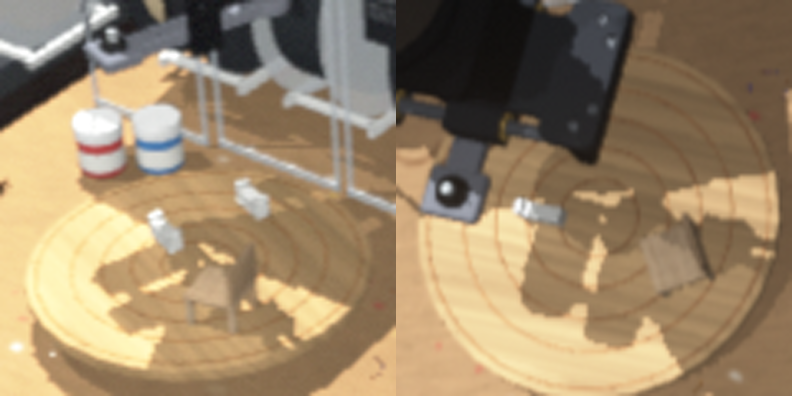

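Arm lifted cleanly; the platter has not turned and the chair is in place. Carry it to in front of the bracket.

>>> drive_tool([
  {"tx": 0, "ty": -1, "tz": 0, "ax": 0, "ay": 0, "az": 0, "claw": 0.5},
  {"tx": -0.3, "ty": -2.5, "tz": 0, "ax": 0, "ay": 0, "az": 0, "claw": 0.5},
  {"tx": -0.5, "ty": -4, "tz": 0, "ax": 0, "ay": 0, "az": 0, "claw": 0.5},
  {"tx": -0.5, "ty": -4, "tz": 0, "ax": 0, "ay": 0, "az": 0, "claw": 0.5},
  {"tx": -0.5, "ty": -4, "tz": 0, "ax": 0, "ay": 0, "az": 0, "claw": 0.5},
  {"tx": -0.5, "ty": -4, "tz": 0, "ax": 0, "ay": 0, "az": 0, "claw": 0.5},
  {"tx": -0.5, "ty": -4, "tz": 0, "ax": 0, "ay": 0, "az": 0, "claw": 0.5},
  {"tx": -0.5, "ty": -4, "tz": 0, "ax": 0, "ay": 0, "az": 0, "claw": 0.5},
  {"tx": -0.4, "ty": -4, "tz": 0, "ax": 0, "ay": 0, "az": 0, "claw": 0.5},
  {"tx": 0, "ty": -2.5, "tz": 0, "ax": 0, "ay": 0, "az": 0, "claw": 0.5},
])

```text
time_s: 7.65
tcp_pos: [0.4262, -0.0998, 0.1696]
ee_rot: [[-0.937, 0.348, -0.005], [0.348, 0.937, -0.0], [0.005, -0.002, -1.0]]
wrist_force: [0.9, -0.0, -1.1]
gripper_width: 0.201
gripper_force: 30.0
```

>>> drive_tool([
  {"tx": 0, "ty": -1.2, "tz": 0, "ax": 0, "ay": 0, "az": -0.06, "claw": 0.5},
  {"tx": 0, "ty": -0.5, "tz": 0, "ax": 0, "ay": 0, "az": -0.1, "claw": 0.5},
  {"tx": 0, "ty": 0, "tz": 0, "ax": 0, "ay": 0, "az": -0.1, "claw": 0.5},
  {"tx": 0, "ty": 0, "tz": 0, "ax": 0, "ay": 0, "az": -0.07, "claw": 0.5},
  {"tx": 0, "ty": 0, "tz": 0, "ax": 0, "ay": 0, "az": -0.033, "claw": 0.5},
  {"tx": 0, "ty": 0, "tz": 0, "ax": 0, "ay": 0, "az": 0, "claw": 0.5},
  {"tx": 0, "ty": 0, "tz": 0, "ax": 0, "ay": 0, "az": 0, "claw": 0.5},
  {"tx": 0, "ty": 0, "tz": 0, "ax": 0, "ay": 0, "az": 0, "claw": 0.5},
])

```text
time_s: 8.32
tcp_pos: [0.4231, -0.113, 0.1706]
ee_rot: [[-1.0, -0.009, -0.002], [-0.009, 1.0, -0.0], [0.002, -0.0, -1.0]]
wrist_force: [0.2, 0.3, -0.6]
gripper_width: 0.201
gripper_force: 30.0
```

```bash
python3 - <<'E'
from h import *
goto(.425,-.113,.09)
E
```

```text
t 8.32 tcp [ 0.4231 -0.113   0.1706] yaw_y 90.5 tilt z [-2.4e-03 -1.0e-04 -1.0e+00] w 1.75 F [ 0.2  0.3 -0.6] move cm [-0.21 -0.    8.06]
```

>>> drive_tool([
  {"tx": 0, "ty": 0, "tz": 1, "ax": 0, "ay": 0, "az": 0, "claw": 0.5},
  {"tx": 0, "ty": 0, "tz": 2, "ax": 0, "ay": 0, "az": 0, "claw": 0.5},
  {"tx": 0, "ty": 0, "tz": 2.2, "ax": 0, "ay": 0, "az": 0, "claw": 0.5},
  {"tx": 0, "ty": 0, "tz": 1.8, "ax": 0, "ay": 0, "az": 0, "claw": 0.5},
  {"tx": 0, "ty": 0, "tz": 1, "ax": 0, "ay": 0, "az": 0, "claw": 0.5},
  {"tx": 0, "ty": 0, "tz": 0.5, "ax": 0, "ay": 0, "az": 0, "claw": 0.5},
  {"tx": 0, "ty": 0, "tz": 0, "ax": 0, "ay": 0, "az": 0, "claw": 0.5},
  {"tx": 0, "ty": 0, "tz": 0, "ax": 0, "ay": 0, "az": 0, "claw": 0.5},
  {"tx": 0, "ty": 0, "tz": 0, "ax": 0, "ay": 0, "az": 0, "claw": 0.5},
])

```text
time_s: 9.07
tcp_pos: [0.4248, -0.1128, 0.0873]
ee_rot: [[-1.0, -0.01, 0.002], [-0.01, 1.0, 0.0], [-0.002, -0.0, -1.0]]
wrist_force: [-0.7, -0.1, -1.0]
gripper_width: 0.2
gripper_force: 30.0
```

```bash
python3 - <<'E'
from h import *
goto(.425,-.113,.0714)
q,_=save("scene","scene4");p,_=save("top","top4")
a=rect("top",p,.102,.34,.57,-.17,-.06,.0004);b=rect("scene",q,.102,.34,.57,-.17,-.06,.0004)
a=np.clip(a.astype(int)*3//2,0,255).astype(np.uint8)
o=np.hstack([a,b]);print(o.shape);cv2.imwrite("pics/r4.png",o[:,:,::-1])
E
```

```text
t 9.07 tcp [ 0.4248 -0.1128  0.0873] yaw_y 90.57 tilt z [ 0.0016  0.     -1.    ] w 1.74 F [-0.7 -0.1 -1. ] move cm [-0.02 -0.02  1.59]
(574, 550, 3)
```

View pics/r4.png

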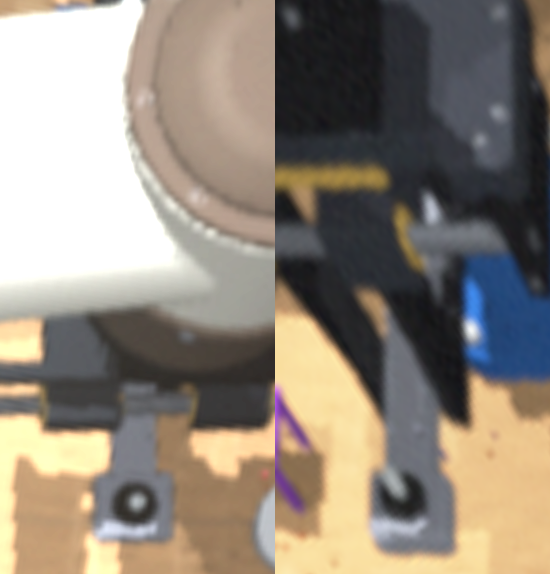

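Bar is centred on the bracket line (y ≈ −0.113); the bracket itself is hidden by the hand. Lower to just above the ledge.

>>> drive_tool([
  {"tx": 0, "ty": 0, "tz": 0.5, "ax": 0, "ay": 0, "az": 0, "claw": 0.5},
  {"tx": 0, "ty": 0, "tz": 0.6, "ax": 0, "ay": 0, "az": 0, "claw": 0.5},
  {"tx": 0, "ty": 0, "tz": 0.4, "ax": 0, "ay": 0, "az": 0, "claw": 0.5},
  {"tx": 0, "ty": 0, "tz": 0.1, "ax": 0, "ay": 0, "az": 0, "claw": 0.5},
  {"tx": 0, "ty": 0, "tz": 0, "ax": 0, "ay": 0, "az": 0, "claw": 0.5},
  {"tx": 0, "ty": 0, "tz": 0, "ax": 0, "ay": 0, "az": 0, "claw": 0.5},
  {"tx": 0, "ty": 0, "tz": 0, "ax": 0, "ay": 0, "az": 0, "claw": 0.5},
])

```text
time_s: 9.75
tcp_pos: [0.4237, -0.1129, 0.0705]
ee_rot: [[-1.0, -0.01, -0.001], [-0.01, 1.0, -0.0], [0.001, -0.0, -1.0]]
wrist_force: [-1.7, 1.0, 2.6]
gripper_width: 0.203
gripper_force: 30.0
```

>>> drive_tool([
  {"tx": 0, "ty": 0, "tz": 0.05, "ax": 0, "ay": 0, "az": 0, "claw": 0.5},
  {"tx": 0, "ty": 0, "tz": 0.05, "ax": 0, "ay": 0, "az": 0, "claw": 0.5},
  {"tx": 0, "ty": 0, "tz": 0, "ax": 0, "ay": 0, "az": 0, "claw": 0.5},
  {"tx": 0, "ty": 0, "tz": 0, "ax": 0, "ay": 0, "az": 0, "claw": 0.5},
])

```text
time_s: 10.08
tcp_pos: [0.4237, -0.1129, 0.0703]
ee_rot: [[-1.0, -0.01, -0.001], [-0.01, 1.0, -0.0], [0.001, -0.0, -1.0]]
wrist_force: [-4.0, 1.5, 11.2]
gripper_width: 0.203
gripper_force: 30.0
```

Touching the ledge at TCP z ≈ 0.0705. Raise 1.5 mm and slide in.

>>> drive_tool([
  {"tx": 0, "ty": 0, "tz": -0.25, "ax": 0, "ay": 0, "az": 0, "claw": 0.5},
  {"tx": 0, "ty": 0, "tz": 0, "ax": 0, "ay": 0, "az": 0, "claw": 0.5},
  {"tx": -0.3, "ty": 0, "tz": 0, "ax": 0, "ay": 0, "az": 0, "claw": 0.5},
  {"tx": -0.4, "ty": 0, "tz": 0, "ax": 0, "ay": 0, "az": 0, "claw": 0.5},
  {"tx": -0.4, "ty": 0, "tz": 0, "ax": 0, "ay": 0, "az": 0, "claw": 0.5},
  {"tx": -0.4, "ty": 0, "tz": 0, "ax": 0, "ay": 0, "az": 0, "claw": 0.5},
  {"tx": -0.4, "ty": 0, "tz": 0, "ax": 0, "ay": 0, "az": 0, "claw": 0.5},
  {"tx": -0.3, "ty": 0, "tz": 0, "ax": 0, "ay": 0, "az": 0, "claw": 0.5},
  {"tx": -0.2, "ty": 0, "tz": 0, "ax": 0, "ay": 0, "az": 0, "claw": 0.5},
  {"tx": 0, "ty": 0, "tz": 0, "ax": 0, "ay": 0, "az": 0, "claw": 0.5},
])

```text
time_s: 10.92
tcp_pos: [0.4486, -0.1126, 0.072]
ee_rot: [[-1.0, -0.01, 0.0], [-0.01, 1.0, -0.0], [-0.0, -0.0, -1.0]]
wrist_force: [0.3, 0.7, -0.3]
gripper_width: 0.202
gripper_force: 30.0
```

```bash
python3 - <<'E'
from h import *
goto(.4675,-.1126,.072)
E
```

```text
t 10.92 tcp [ 0.4486 -0.1126  0.072 ] yaw_y 90.56 tilt z [ 2.e-04 -0.e+00 -1.e+00] w 1.76 F [ 0.3  0.7 -0.3] move cm [-1.89 -0.02 -0.  ]
```

No contact; the eye is in the mouth. Continue until it meets the back.

>>> drive_tool([
  {"tx": -0.3, "ty": 0, "tz": 0, "ax": 0, "ay": 0, "az": 0, "claw": 0.5},
  {"tx": -0.4, "ty": 0, "tz": 0, "ax": 0, "ay": 0, "az": 0, "claw": 0.5},
  {"tx": -0.4, "ty": 0, "tz": 0, "ax": 0, "ay": 0, "az": 0, "claw": 0.5},
  {"tx": -0.3, "ty": 0, "tz": 0, "ax": 0, "ay": 0, "az": 0, "claw": 0.5},
  {"tx": -0.2, "ty": 0, "tz": 0, "ax": 0, "ay": 0, "az": 0, "claw": 0.5},
  {"tx": -0.1, "ty": 0, "tz": 0, "ax": 0, "ay": 0, "az": 0, "claw": 0.5},
  {"tx": 0, "ty": 0, "tz": 0, "ax": 0, "ay": 0, "az": 0, "claw": 0.5},
  {"tx": 0, "ty": 0, "tz": 0, "ax": 0, "ay": 0, "az": 0, "claw": 0.5},
])

```text
time_s: 11.58
tcp_pos: [0.465, -0.1124, 0.072]
ee_rot: [[-1.0, -0.01, -0.0], [-0.01, 1.0, 0.0], [0.0, 0.0, -1.0]]
wrist_force: [-0.5, -0.3, -1.5]
gripper_width: 0.202
gripper_force: 30.0
```

>>> drive_tool([
  {"tx": -0.1, "ty": 0, "tz": 0, "ax": 0, "ay": 0, "az": 0, "claw": 0.5},
  {"tx": -0.1, "ty": 0, "tz": 0, "ax": 0, "ay": 0, "az": 0, "claw": 0.5},
  {"tx": 0, "ty": 0, "tz": 0, "ax": 0, "ay": 0, "az": 0, "claw": 0.5},
  {"tx": 0, "ty": 0, "tz": 0, "ax": 0, "ay": 0, "az": 0, "claw": 0.5},
])

```text
time_s: 11.92
tcp_pos: [0.4671, -0.1124, 0.0721]
ee_rot: [[-1.0, -0.01, 0.0], [-0.01, 1.0, 0.0], [-0.0, 0.0, -1.0]]
wrist_force: [-0.2, 0.3, -0.6]
gripper_width: 0.202
gripper_force: 30.0
```

>>> drive_tool([
  {"tx": -0.1, "ty": 0, "tz": 0, "ax": 0, "ay": 0, "az": 0, "claw": 0.5},
  {"tx": -0.05, "ty": 0, "tz": 0, "ax": 0, "ay": 0, "az": 0, "claw": 0.5},
  {"tx": 0, "ty": 0, "tz": 0, "ax": 0, "ay": 0, "az": 0, "claw": 0.5},
  {"tx": 0, "ty": 0, "tz": 0, "ax": 0, "ay": 0, "az": 0, "claw": 0.5},
])

```text
time_s: 12.25
tcp_pos: [0.4676, -0.1124, 0.0718]
ee_rot: [[-1.0, -0.01, -0.002], [-0.01, 1.0, 0.0], [0.002, 0.0, -1.0]]
wrist_force: [-4.1, 1.7, 0.8]
gripper_width: 0.202
gripper_force: 30.0
```

>>> drive_tool([
  {"tx": -0.1, "ty": 0, "tz": 0, "ax": 0, "ay": 0, "az": 0, "claw": 0.5},
  {"tx": -0.05, "ty": 0, "tz": 0, "ax": 0, "ay": 0, "az": 0, "claw": 0.5},
  {"tx": 0, "ty": 0, "tz": 0, "ax": 0, "ay": 0, "az": 0, "claw": 0.5},
  {"tx": 0, "ty": 0, "tz": 0, "ax": 0, "ay": 0, "az": 0, "claw": 0.5},
])

```text
time_s: 12.58
tcp_pos: [0.4676, -0.1124, 0.0714]
ee_rot: [[-1.0, -0.009, -0.005], [-0.009, 1.0, 0.0], [0.005, 0.0, -1.0]]
wrist_force: [-5.9, 1.6, 0.9]
gripper_width: 0.203
gripper_force: 30.0
```

Contact with the back at 0.4676, as predicted. Relax the push, lower onto the ledge and release.

>>> drive_tool([
  {"tx": 0.15, "ty": 0, "tz": 0.1, "ax": 0, "ay": 0, "az": 0, "claw": 0.5},
  {"tx": 0, "ty": 0, "tz": 0.08, "ax": 0, "ay": 0, "az": 0, "claw": 0.5},
  {"tx": 0, "ty": 0, "tz": 0, "ax": 0, "ay": 0, "az": 0, "claw": 0.5},
  {"tx": 0, "ty": 0, "tz": 0, "ax": 0, "ay": 0, "az": 0, "claw": 0.5},
  {"tx": 0, "ty": 0, "tz": 0, "ax": 0, "ay": 0, "az": 0, "claw": 0.5},
])

```text
time_s: 13.0
tcp_pos: [0.4676, -0.1124, 0.0707]
ee_rot: [[-1.0, -0.01, -0.002], [-0.01, 1.0, -0.0], [0.002, -0.0, -1.0]]
wrist_force: [-6.1, 2.2, 6.2]
gripper_width: 0.207
gripper_force: 30.0
```

>>> drive_tool([
  {"tx": 0, "ty": 0, "tz": 0, "ax": 0, "ay": 0, "az": 0, "claw": 1.9},
  {"tx": 0, "ty": 0, "tz": 0, "ax": 0, "ay": 0, "az": 0, "claw": 2.2},
  {"tx": 0, "ty": 0, "tz": 0, "ax": 0, "ay": 0, "az": 0, "claw": 2.8},
  {"tx": 0, "ty": 0, "tz": 0, "ax": 0, "ay": 0, "az": 0, "claw": 3.6},
  {"tx": 0, "ty": 0, "tz": 0, "ax": 0, "ay": 0, "az": 0, "claw": 3.6},
  {"tx": 0, "ty": 0, "tz": -0.5, "ax": 0, "ay": 0, "az": 0, "claw": 3.6},
  {"tx": 0, "ty": 0, "tz": -2, "ax": 0, "ay": 0, "az": 0, "claw": 3.6},
  {"tx": 0, "ty": 0, "tz": -4, "ax": 0, "ay": 0, "az": 0, "claw": 3.6},
  {"tx": 0, "ty": 0, "tz": -3, "ax": 0, "ay": 0, "az": 0, "claw": 3.6},
  {"tx": 0, "ty": 0, "tz": -1, "ax": 0, "ay": 0, "az": 0, "claw": 3.6},
])

```text
time_s: 13.83
tcp_pos: [0.4715, -0.1127, 0.1806]
ee_rot: [[-1.0, -0.011, 0.01], [-0.011, 1.0, -0.001], [-0.01, -0.001, -1.0]]
wrist_force: [1.2, 0.2, -0.9]
gripper_width: 0.413
gripper_force: 0.0
```

```bash
python3 - <<'E'
from h import *
goto(.4155,-.299,.17)
E
```

```text
t 13.83 tcp [ 0.4715 -0.1127  0.1806] yaw_y 90.63 tilt z [ 9.6e-03 -8.0e-04 -1.0e+00] w 3.6 F [ 1.2  0.2 -0.9] move cm [  5.81 -18.57   1.02]
```

>>> drive_tool([
  {"tx": 0.2, "ty": -1.5, "tz": 0, "ax": 0, "ay": 0, "az": 0, "claw": 3.6},
  {"tx": 1, "ty": -3, "tz": 0, "ax": 0, "ay": 0, "az": 0, "claw": 3.6},
  {"tx": 1.3, "ty": -4, "tz": 0, "ax": 0, "ay": 0, "az": 0, "claw": 3.6},
  {"tx": 1.3, "ty": -4, "tz": 0, "ax": 0, "ay": 0, "az": 0, "claw": 3.6},
  {"tx": 1, "ty": -3.2, "tz": 0, "ax": 0, "ay": 0, "az": 0, "claw": 3.6},
  {"tx": 0.4, "ty": -2, "tz": 0.5, "ax": 0, "ay": 0, "az": 0, "claw": 3.6},
  {"tx": 0.2, "ty": -0.9, "tz": 0.5, "ax": 0, "ay": 0, "az": 0, "claw": 3.6},
  {"tx": 0, "ty": 0, "tz": 0, "ax": 0, "ay": 0, "az": 0, "claw": 3.6},
  {"tx": 0, "ty": 0, "tz": 0, "ax": 0, "ay": 0, "az": 0, "claw": 3.6},
  {"tx": 0, "ty": 0, "tz": 0, "ax": 0, "ay": 0, "az": 0, "claw": 3.6},
])

```text
time_s: 14.67
tcp_pos: [0.417, -0.2975, 0.1654]
ee_rot: [[-1.0, -0.011, 0.0], [-0.011, 1.0, 0.0], [-0.0, 0.0, -1.0]]
wrist_force: [0.0, 0.1, 0.7]
gripper_width: 0.413
gripper_force: 0.0
```

```bash
python3 - <<'E'
from h import *
goto(.4155,-.299,.08)
q,_=save("scene","scene5");p,_=save("top","top5")
a=rect("top",p,.0975,.34,.58,-.18,-.06,.0005);b=rect("scene",q,.0975,.34,.58,-.18,-.06,.0005)
a=np.clip(a.astype(int)*3//2,0,255).astype(np.uint8);b=np.clip(b.astype(int)*3//2,0,255).astype(np.uint8)
c=cv2.resize(q[300:370,415:475],None,fx=4,fy=4)
c=np.vstack([c,np.zeros((480-len(c),240,3),np.uint8)])
o=np.hstack([a,b,c]);print(o.shape);cv2.imwrite("pics/r5.png",o[:,:,::-1])
E
```

```text
t 14.67 tcp [ 0.417  -0.2975  0.1654] yaw_y 90.62 tilt z [ 1.e-04  0.e+00 -1.e+00] w 3.59 F [0.  0.1 0.7] move cm [ 0.15 -0.15  8.54]Traceback (most recent call last):
  File "<stdin>", line 8, in <module>
    return _nx.concatenate(arrs, 1, dtype=dtype, casting=casting)
           ~~~~~~~~~~~~~~~^^^^^^^^^^^^^^^^^^^^^^^^^^^^^^^^^^^^^^^
ValueError: all the input array dimensions except for the concatenation axis must match exactly, but along dimension 0, the array at index 0 has size 479 and the array at index 2 has size 480
```

```bash
python3 - <<'E'
from h import *
q=np.load("scene5.npz")["p"];p=np.load("top5.npz")["p"]
a=rect("top",p,.0975,.34,.58,-.18,-.06,.0005);b=rect("scene",q,.0975,.34,.58,-.18,-.06,.0005)
f=lambda a:np.clip(a.astype(int)*2,0,255).astype(np.uint8)
t=np.load("top0.npz")["p"];s=np.load("scene0.npz")["p"]
k=np.vstack([rect("top",t,.064,.38,.45,-.34,-.26,.0004),rect("scene",s,.064,.38,.45,-.34,-.26,.0004)])
k=np.vstack([k,np.zeros((479-len(k),k.shape[1],3),np.uint8)])
o=np.hstack([f(a)[:479],f(b)[:479],k]);print(o.shape);cv2.imwrite("pics/r5.png",o[:,:,::-1])
E
```

```text
(479, 680, 3)
```

View pics/r5.png

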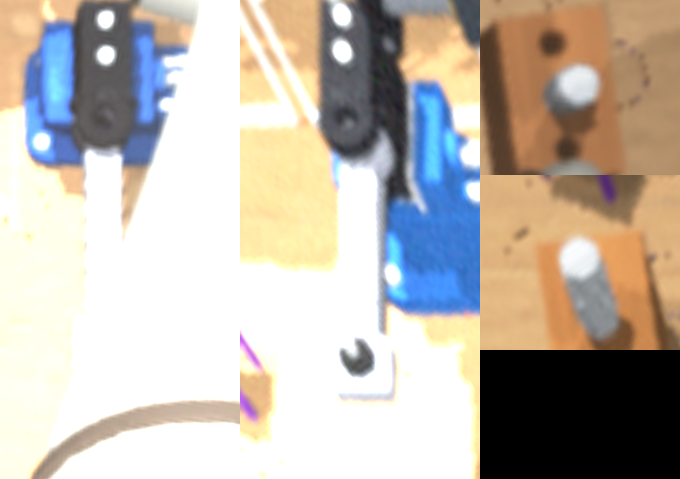

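The eye is seated under the upper ear with its bar along the ledge. Bracket hole ≈ (0.522, −0.112) again; knob top ≈ (0.4164, −0.300). Go down over the knob.

>>> drive_tool([
  {"tx": 0.06, "ty": -0.25, "tz": 1, "ax": 0, "ay": 0, "az": 0, "claw": 3.6},
  {"tx": 0, "ty": 0, "tz": 2.5, "ax": 0, "ay": 0, "az": 0, "claw": 3.6},
  {"tx": 0, "ty": 0, "tz": 2.5, "ax": 0, "ay": 0, "az": 0, "claw": 3.6},
  {"tx": 0, "ty": 0, "tz": 2, "ax": 0, "ay": 0, "az": 0, "claw": 3.6},
  {"tx": 0, "ty": 0, "tz": 1.5, "ax": 0, "ay": 0, "az": 0, "claw": 3.6},
  {"tx": 0, "ty": 0, "tz": 1, "ax": 0, "ay": 0, "az": 0, "claw": 3.6},
  {"tx": 0, "ty": 0, "tz": 0.6, "ax": 0, "ay": 0, "az": 0, "claw": 3.6},
  {"tx": 0, "ty": 0, "tz": 0.5, "ax": 0, "ay": 0, "az": 0, "claw": 3.6},
  {"tx": 0, "ty": 0, "tz": 0.3, "ax": 0, "ay": 0, "az": 0, "claw": 3},
  {"tx": 0, "ty": 0, "tz": 0, "ax": 0, "ay": 0, "az": 0, "claw": 2.6},
])

```text
time_s: 15.6
tcp_pos: [0.4162, -0.3007, 0.0462]
ee_rot: [[-1.0, -0.01, 0.0], [-0.01, 1.0, -0.0], [-0.0, -0.0, -1.0]]
wrist_force: [0.9, 0.7, -0.0]
gripper_width: 0.343
gripper_force: 0.0
```

>>> drive_tool([
  {"tx": 0, "ty": 0, "tz": 0, "ax": 0, "ay": 0, "az": 0, "claw": 2.2},
  {"tx": 0, "ty": 0, "tz": 0, "ax": 0, "ay": 0, "az": 0, "claw": 2.0},
  {"tx": 0, "ty": 0, "tz": 0, "ax": 0, "ay": 0, "az": 0, "claw": 1.8},
  {"tx": 0, "ty": 0, "tz": 0, "ax": 0, "ay": 0, "az": 0, "claw": 1.6},
  {"tx": 0, "ty": 0, "tz": 0, "ax": 0, "ay": 0, "az": 0, "claw": 1.4},
  {"tx": 0, "ty": 0, "tz": 0, "ax": 0, "ay": 0, "az": 0, "claw": 1.0},
  {"tx": 0, "ty": 0, "tz": 0, "ax": 0, "ay": 0, "az": 0, "claw": 0.4},
  {"tx": 0, "ty": 0, "tz": 0, "ax": 0, "ay": 0, "az": 0, "claw": 0.4},
])

```text
time_s: 16.27
tcp_pos: [0.4162, -0.3007, 0.0466]
ee_rot: [[-1.0, -0.01, 0.0], [-0.01, 1.0, -0.0], [-0.0, -0.0, -1.0]]
wrist_force: [-0.7, 2.2, 2.6]
gripper_width: 0.173
gripper_force: 30.0
```

>>> drive_tool([
  {"tx": 0, "ty": 0, "tz": -0.4, "ax": 0, "ay": 0, "az": 0, "claw": 0.4},
  {"tx": 0, "ty": 0, "tz": -0.8, "ax": 0, "ay": 0, "az": 0, "claw": 0.4},
  {"tx": 0, "ty": 0, "tz": -1, "ax": 0, "ay": 0, "az": 0, "claw": 0.4},
  {"tx": 0, "ty": 0, "tz": -1.5, "ax": 0, "ay": 0, "az": 0, "claw": 0.4},
  {"tx": 0, "ty": 0, "tz": -2, "ax": 0, "ay": 0, "az": 0, "claw": 0.4},
  {"tx": 0, "ty": 0, "tz": -3, "ax": 0, "ay": 0, "az": 0, "claw": 0.4},
  {"tx": 0, "ty": 0, "tz": -3, "ax": 0, "ay": 0, "az": 0, "claw": 0.4},
  {"tx": 0, "ty": 0, "tz": -1.5, "ax": 0, "ay": 0, "az": 0, "claw": 0.4},
  {"tx": 0, "ty": 0, "tz": 0, "ax": 0, "ay": 0, "az": 0, "claw": 0.4},
  {"tx": 0, "ty": 0, "tz": 0, "ax": 0, "ay": 0, "az": 0, "claw": 0.4},
])

```text
time_s: 17.1
tcp_pos: [0.4164, -0.3007, 0.1797]
ee_rot: [[-1.0, -0.009, 0.003], [-0.009, 1.0, -0.001], [-0.003, -0.001, -1.0]]
wrist_force: [-0.9, 0.6, -1.4]
gripper_width: 0.172
gripper_force: 30.0
```

```bash
python3 - <<'E'
from h import *
goto(.522,-.112,.18)
# pin axis check: project knob/tip at expected place
q,d=save("scene","scene6"); P=cloud("scene",d); s=sense(); c=np.array(s["tcp_pos"]); 
m=(abs(P[...,0]-c[0])<.015)&(abs(P[...,1]-c[1])<.015)&(P[...,2]<c[2]-.002)&(P[...,2]>c[2]-.06)
X=P[m]-c; print(len(X)); 
for a in np.arange(-.05,0,.006):
  w=(X[:,2]>=a)&(X[:,2]<a+.006); 
  if w.sum(): print(round(a,3),w.sum(),X[w].mean(0).round(4))
E
```

```text
t 17.1 tcp [ 0.4164 -0.3007  0.1797] yaw_y 90.54 tilt z [ 3.e-03 -6.e-04 -1.e+00] w 1.5 F [-0.9  0.6 -1.4] move cm [-1.074e+01  1.877e+01 -1.000e-02]
89
-0.044 6 [-0.0006  0.     -0.0405]
-0.038 13 [-0.0008 -0.0007 -0.0345]
-0.032 15 [-0.0005  0.0001 -0.0289]
-0.026 12 [-0.0005 -0.0001 -0.023 ]
-0.02 13 [-0.0014 -0.     -0.0168]
-0.014 8 [-0.0016 -0.0012 -0.012 ]
-0.008 22 [-0.0046  0.0004 -0.0048]
```

>>> drive_tool([
  {"tx": 0, "ty": 1.2, "tz": 0, "ax": 0, "ay": 0, "az": 0, "claw": 0.4},
  {"tx": -1, "ty": 2.8, "tz": 0, "ax": 0, "ay": 0, "az": 0, "claw": 0.4},
  {"tx": -2, "ty": 3.4, "tz": 0, "ax": 0, "ay": 0, "az": 0, "claw": 0.4},
  {"tx": -2.2, "ty": 3.4, "tz": 0, "ax": 0, "ay": 0, "az": 0, "claw": 0.4},
  {"tx": -2.2, "ty": 3.4, "tz": 0, "ax": 0, "ay": 0, "az": 0, "claw": 0.4},
  {"tx": -2, "ty": 2.6, "tz": 0, "ax": 0, "ay": 0, "az": 0, "claw": 0.4},
  {"tx": -1, "ty": 1.4, "tz": 0, "ax": 0, "ay": 0, "az": 0, "claw": 0.4},
  {"tx": -0.34, "ty": 0.57, "tz": 0, "ax": 0, "ay": 0, "az": 0, "claw": 0.4},
  {"tx": 0, "ty": 0, "tz": 0, "ax": 0, "ay": 0, "az": 0, "claw": 0.4},
  {"tx": 0, "ty": 0, "tz": 0, "ax": 0, "ay": 0, "az": 0, "claw": 0.4},
])

```text
time_s: 17.98
tcp_pos: [0.5205, -0.1118, 0.1772]
ee_rot: [[-1.0, -0.01, -0.003], [-0.01, 1.0, -0.0], [0.003, -0.0, -1.0]]
wrist_force: [1.1, -0.8, -1.0]
gripper_width: 0.176
gripper_force: 30.0
```

>>> drive_tool([
  {"tx": 0, "ty": 0, "tz": 1, "ax": 0, "ay": 0, "az": 0, "claw": 0.4},
  {"tx": 0, "ty": 0, "tz": 1.2, "ax": 0, "ay": 0, "az": 0, "claw": 0.4},
  {"tx": 0, "ty": 0, "tz": 0.7, "ax": 0, "ay": 0, "az": 0, "claw": 0.4},
  {"tx": 0, "ty": 0, "tz": 0, "ax": 0, "ay": 0, "az": 0, "claw": 0.4},
  {"tx": 0, "ty": 0, "tz": 0, "ax": 0, "ay": 0, "az": 0, "claw": 0.4},
  {"tx": 0, "ty": 0, "tz": 0, "ax": 0, "ay": 0, "az": 0, "claw": 0.4},
])

```text
time_s: 18.48
tcp_pos: [0.5217, -0.1125, 0.1496]
ee_rot: [[-1.0, -0.009, 0.001], [-0.009, 1.0, -0.0], [-0.001, -0.0, -1.0]]
wrist_force: [-0.4, 0.5, 0.4]
gripper_width: 0.17
gripper_force: 30.0
```

```bash
python3 - <<'E'
from h import *
goto(.522,-.112,.147)
q,d=save("scene","scene7"); c=np.array(sense()["tcp_pos"])
hole=proj("scene",[.522,-.112,.0975]); print("hole px",hole,"pin tip px",proj("scene",[c[0],c[1],c[2]-.0446]),"shoulder",proj("scene",[c[0],c[1],c[2]-.0086]))
u,v=hole.astype(int); print(u,v)
f=lambda a:np.clip(a.astype(int)*2,0,255).astype(np.uint8)
o=cv2.resize(f(q[v-45:v+15,u-35:u+35]),None,fx=9,fy=9,interpolation=cv2.INTER_CUBIC)
cv2.imwrite("pics/r7.png",o[:,:,::-1])
# shank: bright low-saturation pixels per row
g=q.astype(int)
for r in range(v-40,v+4,2):
  row=g[r,u-25:u+25].sum(-1)//3; print(r,' '.join(f"{x:3d}" for x in row[8:44]))
E
```

```text
t 18.48 tcp [ 0.5217 -0.1125  0.1496] yaw_y 90.52 tilt z [ 6.e-04 -2.e-04 -1.e+00] w 1.48 F [-0.4  0.5  0.4] move cm [-0.03  0.05  0.26]
hole px [382.92884538 243.66778369] pin tip px [383.26496564 240.58546125] shoulder [384.28136475 225.42126769]
382 243
203 100 102 100  78  49  42  48  74  78  50  32  25  23  35  41  40  33  35  34  37  39  37  38  40  35  31  34  37  42  42  47  46  41  48  69  81
205 102 101  99  88  60  43  45  81  96  71  35  28  31  35  40  34  36  33  34  37  41  38  39  40  34  30  24  25  28  26  24  25  25  54  80  85
207 104 103 103  99  78  51  53  95 121  90  41  28  34  36  37  35  35  35  37  37  41  39  39  38  33  27  25  30  23  22  22  24  40  66  81  85
209 106 105 103 104  90  67  53  97 133 105  43  28  33  37  39  36  38  36  37  39  43  58  52  42  33  28  26  22  23  25  25  34  57  76  80  81
211 161 142 126 115 107  91  77 118 136  98  43  28  33  40  36  36  37  38  43  67 111 153 128  55  29  26  25  27  20  26  25  35  57  71  76  77
213 209 210 206 203 196 179 160 157 140  93  41  27  35  39  38  39  67 115 146 159 163 160 119  55  30
[... 1712 characters left out ...]
 132 146 162 153 135 135 130 118 136 160 164 143  97  55  56  72  90  88  70  51  49  47  43  38  31  30  24
239 140 150 156 166 169 172 168 152 135 133 150 164 150 130 114  85  69 119 155 159 128  76  51  48  51  47  50  48  48  47  39  31  26  28  27  29
241 132 132 132 134 135 139 133 120 115 120 155 192 161  89  54  50  49  74 103 102  77  57  52  52  51  47  49  47  39  33  31  27  27  26  27  29
243 131 133 132 132 133 134 134 133 133 132 122  89  54  47  49  41  34  34  36  33  35  46  47  50  46  47  43  34  31  28  28  29  30  30  28  30
245 133 132 132 130 132 132 133 133 132 131 108  67  46  39  31  32  42  53  69  54  32  40  47  49  47  40  29  32  31  28  26  28  25  25  30  41
```

In the scene image the pin tip (383.7, 241) lines up with its predicted axis and with the hole (383, 244). Insert.

>>> drive_tool([
  {"tx": -0.03, "ty": 0.04, "tz": 0.3, "ax": 0, "ay": 0, "az": 0, "claw": 0.4},
  {"tx": 0, "ty": 0, "tz": 0.4, "ax": 0, "ay": 0, "az": 0, "claw": 0.4},
  {"tx": 0, "ty": 0, "tz": 0.4, "ax": 0, "ay": 0, "az": 0, "claw": 0.4},
  {"tx": 0, "ty": 0, "tz": 0.4, "ax": 0, "ay": 0, "az": 0, "claw": 0.4},
  {"tx": 0, "ty": 0, "tz": 0, "ax": 0, "ay": 0, "az": 0, "claw": 0.4},
  {"tx": 0, "ty": 0, "tz": 0, "ax": 0, "ay": 0, "az": 0, "claw": 0.4},
])

```text
time_s: 19.03
tcp_pos: [0.5217, -0.1115, 0.1338]
ee_rot: [[-1.0, -0.01, -0.001], [-0.01, 1.0, -0.0], [0.001, -0.0, -1.0]]
wrist_force: [-0.0, -0.4, -0.5]
gripper_width: 0.169
gripper_force: 30.0
```

>>> drive_tool([
  {"tx": 0, "ty": -0.03, "tz": 0.2, "ax": 0, "ay": 0, "az": 0, "claw": 0.4},
  {"tx": 0, "ty": 0, "tz": 0.3, "ax": 0, "ay": 0, "az": 0, "claw": 0.4},
  {"tx": 0, "ty": 0, "tz": 0.3, "ax": 0, "ay": 0, "az": 0, "claw": 0.4},
  {"tx": 0, "ty": 0, "tz": 0.2, "ax": 0, "ay": 0, "az": 0, "claw": 0.4},
  {"tx": 0, "ty": 0, "tz": 0, "ax": 0, "ay": 0, "az": 0, "claw": 0.4},
  {"tx": 0, "ty": 0, "tz": 0, "ax": 0, "ay": 0, "az": 0, "claw": 0.4},
])

```text
time_s: 19.53
tcp_pos: [0.5219, -0.1118, 0.1241]
ee_rot: [[-1.0, -0.01, -0.0], [-0.01, 1.0, -0.0], [0.0, -0.0, -1.0]]
wrist_force: [0.4, -0.4, -0.7]
gripper_width: 0.172
gripper_force: 30.0
```

>>> drive_tool([
  {"tx": 0, "ty": 0, "tz": 0.3, "ax": 0, "ay": 0, "az": 0, "claw": 0.4},
  {"tx": 0, "ty": 0, "tz": 0.3, "ax": 0, "ay": 0, "az": 0, "claw": 0.4},
  {"tx": 0, "ty": 0, "tz": 0.3, "ax": 0, "ay": 0, "az": 0, "claw": 0.4},
  {"tx": 0, "ty": 0, "tz": 0.3, "ax": 0, "ay": 0, "az": 0, "claw": 0.4},
  {"tx": 0, "ty": 0, "tz": 0.2, "ax": 0, "ay": 0, "az": 0, "claw": 0.4},
  {"tx": 0, "ty": 0, "tz": 0, "ax": 0, "ay": 0, "az": 0, "claw": 0.4},
  {"tx": 0, "ty": 0, "tz": 0, "ax": 0, "ay": 0, "az": 0, "claw": 0.4},
])

```text
time_s: 20.12
tcp_pos: [0.5218, -0.1118, 0.1101]
ee_rot: [[-1.0, -0.01, -0.0], [-0.01, 1.0, -0.0], [0.0, -0.0, -1.0]]
wrist_force: [0.3, -0.0, -0.5]
gripper_width: 0.172
gripper_force: 30.0
```

>>> drive_tool([
  {"tx": 0, "ty": 0, "tz": 0.2, "ax": 0, "ay": 0, "az": 0, "claw": 0.4},
  {"tx": 0, "ty": 0, "tz": 0.15, "ax": 0, "ay": 0, "az": 0, "claw": 0.4},
  {"tx": 0, "ty": 0, "tz": 0.1, "ax": 0, "ay": 0, "az": 0, "claw": 0.4},
  {"tx": 0, "ty": 0, "tz": 0, "ax": 0, "ay": 0, "az": 0, "claw": 0.4},
  {"tx": 0, "ty": 0, "tz": 0, "ax": 0, "ay": 0, "az": 0, "claw": 0.4},
])

```text
time_s: 20.53
tcp_pos: [0.5221, -0.1118, 0.107]
ee_rot: [[-1.0, -0.01, 0.001], [-0.01, 1.0, -0.0], [-0.001, -0.0, -1.0]]
wrist_force: [-2.1, 0.5, 6.0]
gripper_width: 0.175
gripper_force: 30.0
```

Knob seated at TCP z 0.107, which matches the ledge contact height. Release and retreat.

>>> drive_tool([
  {"tx": 0, "ty": 0, "tz": -0.08, "ax": 0, "ay": 0, "az": 0, "claw": 1.6},
  {"tx": 0, "ty": 0, "tz": 0, "ax": 0, "ay": 0, "az": 0, "claw": 2.0},
  {"tx": 0, "ty": 0, "tz": 0, "ax": 0, "ay": 0, "az": 0, "claw": 2.8},
  {"tx": 0, "ty": 0, "tz": 0, "ax": 0, "ay": 0, "az": 0, "claw": 3.6},
  {"tx": 0, "ty": 0, "tz": 0, "ax": 0, "ay": 0, "az": 0, "claw": 3.6},
  {"tx": 0, "ty": 0, "tz": -1, "ax": 0, "ay": 0, "az": 0, "claw": 3.6},
  {"tx": 0, "ty": 0, "tz": -3, "ax": 0, "ay": 0, "az": 0, "claw": 3.6},
  {"tx": 0, "ty": 0, "tz": -4, "ax": 0, "ay": 0, "az": 0, "claw": 3.6},
  {"tx": 0, "ty": 0, "tz": -3, "ax": 0, "ay": 0, "az": 0, "claw": 3.6},
  {"tx": 0, "ty": 0, "tz": -1, "ax": 0, "ay": 0, "az": 0, "claw": 3.6},
])

```text
time_s: 21.37
tcp_pos: [0.5246, -0.1123, 0.2329]
ee_rot: [[-1.0, -0.011, 0.01], [-0.011, 1.0, -0.001], [-0.01, -0.001, -1.0]]
wrist_force: [0.9, -0.8, 1.0]
gripper_width: 0.41
gripper_force: 0.0
```

>>> drive_tool([
  {"tx": 0.5, "ty": -1.5, "tz": 0, "ax": 0, "ay": 0, "az": 0, "claw": 3.6},
  {"tx": 1, "ty": -3, "tz": 0, "ax": 0, "ay": 0, "az": 0, "claw": 3.6},
  {"tx": 1, "ty": -4, "tz": 0, "ax": 0, "ay": 0, "az": 0, "claw": 3.6},
  {"tx": 1, "ty": -4, "tz": 0, "ax": 0, "ay": 0, "az": 0, "claw": 3.6},
  {"tx": 1, "ty": -4, "tz": 0, "ax": 0, "ay": 0, "az": 0, "claw": 3.6},
  {"tx": 0.5, "ty": -3, "tz": 0, "ax": 0, "ay": 0, "az": 0, "claw": 3.6},
  {"tx": 0.2, "ty": -1, "tz": 0, "ax": 0, "ay": 0, "az": 0, "claw": 3.6},
  {"tx": 0, "ty": 0, "tz": 0, "ax": 0, "ay": 0, "az": 0, "claw": 3.6},
  {"tx": 0, "ty": 0, "tz": 0, "ax": 0, "ay": 0, "az": 0, "claw": 3.6},
])

```text
time_s: 22.12
tcp_pos: [0.4716, -0.3173, 0.2263]
ee_rot: [[-1.0, -0.009, -0.001], [-0.009, 1.0, 0.001], [0.001, 0.001, -1.0]]
wrist_force: [-0.8, -0.4, -0.6]
gripper_width: 0.416
gripper_force: 0.0
```

```bash
python3 - <<'E'
from h import *
goto(0.5,0,.2)
q,d=save("scene","scene8");P=cloud("scene",d)
m=(abs(P[...,0]-.52)<.012)&(abs(P[...,1]+.112)<.012)&(P[...,2]>.105)&(P[...,2]<.14)
print("knob",m.sum(),P[m].mean(0),P[m][:,2].max())
a=q[170:370,180:480];a=np.clip(a.astype(int)*3//2,0,255).astype(np.uint8)
o=cv2.resize(a,None,fx=2.6,fy=2.6,interpolation=cv2.INTER_CUBIC);cv2.imwrite("pics/r8.png",o[:,:,::-1])
E
```

```text
t 22.12 tcp [ 0.4716 -0.3173  0.2263] yaw_y 90.49 tilt z [-5.e-04  6.e-04 -1.e+00] w 3.62 F [-0.8 -0.4 -0.6] move cm [-3.11 31.71  2.65]
knob 100 [ 0.51881025 -0.11283647  0.11701476] 0.12591140124676783
```

View pics/r8.png

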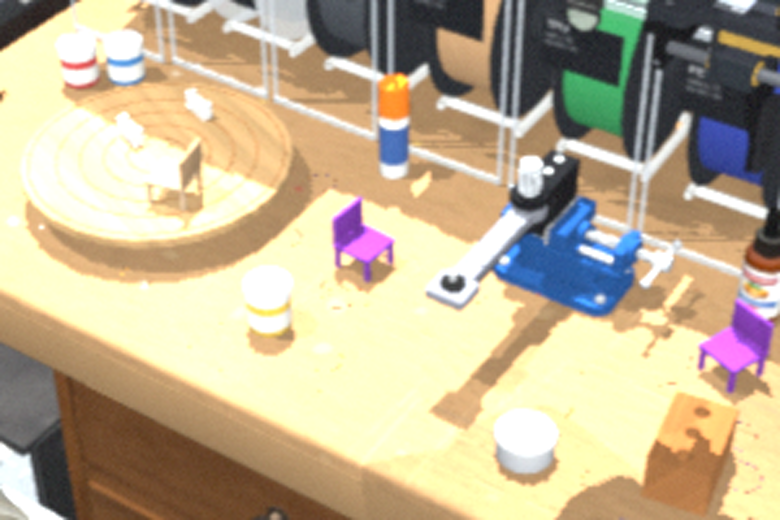

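The knob sits on the upper ear (crop (530,178), top at z ≈ 0.125). The arm is in the bracket, and the platter, chair, pot and tin are in place. Hand in.

```bash
python3 -c "
from station import finish_job
print(finish_job())"
```

```text
the job is handed in; nothing more can be done
None
```

The job is handed in at about 22 s of 54 s: the swing arm's eye is home in the bracket with the pin through it and its knob on the upper ear. Everything is released, and in the last picture the platter, wet chair, pot and tin stand where they were; no verdict came back.

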